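# Nest the paste pots

## Task

The paste pots are to be put away: nest the three open steel pots in size order, the medium pot standing upright inside the large one and the small pot standing upright inside the medium one, each resting fully down on the floor of the next, with the large pot standing on the table. Leave the closed steel tin, which is about as wide as the medium pot, standing where it is.

Things in the scene. Friction and masses are not known exactly. Their poses are not given: they have to be found in the camera images.
- large_pot: The widest and lowest pot: open round plain steel pot, 116 mm across the rim, 100 mm across the foot, 45 mm high, wall 4 mm, inner floor 10 mm above its underside and about 96 mm across, mouth 108 mm across inside. About 0.45 kg, loose on the table. Origin: centre of its underside, z up along its axis.
- medium_pot: The middle pot: open round plain steel pot, 62 mm across the rim tapering to 52 mm across the foot, 62 mm high, wall 3 mm, inner floor 10 mm above its underside and about 47 mm across, mouth 56 mm across inside. About 0.22 kg, loose, stands upright; when nested, its rim stands 27 mm above the large pot's rim. Origin: centre of its underside, z up along its axis.
- small_pot: The narrowest and tallest pot: open round plain steel pot, 40 mm across the rim tapering to 30 mm across the foot, 78 mm high, wall 3 mm, inner floor 10 mm above its underside. About 0.12 kg, loose, stands upright; when nested, its rim stands 26 mm above the medium pot's rim. Origin: centre of its underside, z up along its axis.
- tin: A bystander: closed round tin of the same plain steel with a flat lid, no opening, 63 mm across the lid, 59 mm high. Loose on the table, not to be used. Origin: centre of its underside, z up along its axis. (Also near the work, on the table and not part of the job: a dark iron hexagonal weight 66 mm across flats and 44 mm high, and two blue ring weights 90 mm across and 22 mm high. The pots, the tin and the weights stand at least 25 mm apart.)

How it is judged:
At the end, for the whole second after the job is handed in: The large pot stands upright on the table, the medium pot stands upright in it and the small pot upright in the medium one, each within 10 degrees of vertical, its underside within about 5 mm of the next pot's inner floor, all at rest and released; the tin stands within 30 mm of where it was (z of medium_pot in the frame of large_pot between 0.005 and 0.016 m and horizontal distance between medium_pot and large_pot below 0.03 m and z of small_pot in the frame of medium_pot between 0.005 and 0.016 m and horizontal distance between small_pot and medium_pot below 0.015 m and angle between each of large_pot, medium_pot, small_pot, tin's own z axis and vertical below 0.17 rad and height (world z) of large_pot between -0.01 and 0.01 m and linear speed of each of large_pot, medium_pot, small_pot below 0.03 m/s and distance of tin from where it was at the start of the episode below 0.03 m); the robot touches nothing.
It fails at once if the closed tin is pushed or lifted more than 30 mm from its place, or tipped (distance of tin from where it was at the start of the episode above 0.03 m or angle between tin's own z axis and vertical above 0.35 rad).
It also fails if it takes over 64 s, if anything falls off the work surface, if the arm or the gripper's body presses on something with over 40 N, if the wrist force passes 120 N, or if a joint passes its speed limit or range.

## Robot

A 7-joint arm with a two-finger parallel gripper is mounted at the origin on the work surface. World frame = base frame: x ahead of the robot, y to its left, z up, the work surface at z = 0. Lengths are in m, angles in rad, forces in N, time in s.
With the tool pointing down it reaches from about 0.375 to 0.925 m from the base axis. Payload 3.1 kg.
Tool frame: the origin (TCP) lies between the finger pads; the fingertips stand 19 mm ahead of it and the grasp point (between the pads) is the TCP; z points along the fingers, y is the direction in which the jaws open and shut (so a half turn about z gives the same grasp; the last joint's range is limited). The gripper opens to 85 mm and grips with 20 to 120 N. Pads are 22 mm wide; open, the fingers measure 114 mm over their backs; the gripper's body (76 mm by 85 mm) begins 54 mm behind the grasp point. The pads swing forward as they close: fully open they stand 13 mm farther back than shut.
Start: joints at [1.173, 0.383, 0.044, 1.598, -0.018, 1.161, -0.05], TCP at [0.192, -0.621, 0.25] pointing down, gripper open.
Joint ranges: [-2.61, 2.61], [-0.41, 2.15], [-1.48, 1.57], [0, 2.5], [-1.57, 4.71], [0.05, 1.97], [-2.85, 2.85]. Speed limits (rad/s): [2.79, 2.79, 3.14, 3.14, 3.14, 3.14, 3.14].

## Interface

Orientations are given as a unit quaternion [x, y, z, w].
In Python, from bench import move_ptp, movel, move_j, move_gripper, pause, inverse_kinematics, read_camera, camera_params, MotionError, sign_off, look_for, tip_of, read_time_s, read_qpos, read_joint_vel, read_effort, read_eef_pos, read_tcp_rot, read_ft_force, read_ft_torque, read_finger_gap gives the robot as it stands. Calls block until the motion is done:
- move_ptp(position, orientation): joint-space move of the TCP to a pose.
- movel(position, orientation=None, speed=0.15): straight line of the TCP; orientation=None keeps the orientation; speed is the mean speed in m/s.
- move_j(angles): joint-space move.
- move_gripper(opening, effort=None): finger opening in m; effort is the grip in N (None keeps the last); returns when the fingers have stopped.
- pause(seconds).
- inverse_kinematics(position, orientation): joint angles nearest the present ones, or None.
- read_camera(name): name is "side" or "top"; returns the picture (420x560x3 uint8, red, green, blue); there is no depth.
- camera_params(name): a dict with "K" (3x3 intrinsics, pixels), "camera_from_world" (4x4, takes a point from world to camera coordinates). Camera axes: x right, y down, z forward; pixel columns grow to the right and rows downward; lengths in m; the calibration is good to about 2 mm. A picture is of the moment at which its call begins. camera_params takes no time and is no camera call.
A pose or a line that the arm cannot do raises MotionError and nothing moves.
- sign_off(): hands the job in, once; it reports no verdict.
Trained networks look in the newest picture that a camera, given by its name, has taken for a name from the list of things; names that differ only in an ending like _2 or _b are one class to them, and where a whole thing is asked for, a point or a joint stands for the part that bears it (a point fixed in the world has none). Each returns a list of dicts, best first, with "confidence" (0 to 1); they miss things now and then, are a little off and sometimes report something else, mostly with a low value. They report only what shows in the picture. A call takes as long as a camera call.
- look_for(camera, name): "at" ([column, row] in pixels, amid what is visible of it).
- tip_of(camera, name): "at" ([column, row] in pixels: a listed point, or the origin of a listed thing).
Readings, each from a call of its own:
- read_time_s(): time.
- read_qpos(): joint angles.
- read_joint_vel(): joint speeds.
- read_effort(): joint torques, N m.
- read_eef_pos(): TCP position.
- read_tcp_rot(): TCP orientation.
- read_ft_force(): force on the tool from outside, world axes, zero at the start.
- read_ft_torque(): the same for the moment, N m.
- read_finger_gap(): finger opening in m.
Only numpy, scipy, OpenCV 4.12 (cv2) and the standard library are available. Lean on these libraries where they do the work, as an engineer would, in place of code of your own. Each camera call takes 0.05 s, during which the arm holds its last target.

## Working session

There is one attempt and no reset: what is moved stays moved. The work goes in short steps, each a Python script; the robot and the scene stay as the last script left them, time stands still between calls to the robot, and variables do not carry over. Pictures are saved under pics/ and viewed, and the job is handed in when it is done.

```bash
mkdir -p pics; ls
python3 - <<'E'
from bench import *
import cv2,numpy as np
for c in("top","side"):
    im=read_camera(c); cv2.imwrite(f"pics/{c}0.png",im[:,:,::-1])
    p=camera_params(c); print(c,np.round(p["K"],1).tolist(),np.round(p["camera_from_world"],3).tolist())
    for n in("large_pot","medium_pot","small_pot","tin"):
        print(n,[(np.round(d["at"],1).tolist(),round(d["confidence"],2)) for d in look_for(c,n)][:3],[(np.round(d["at"],1).tolist(),round(d["confidence"],2)) for d in tip_of(c,n)][:3])
print(read_time_s(),read_eef_pos(),read_tcp_rot(),read_finger_gap(),read_qpos())
E
```

```text
pics
top [[462.7, 0.0, 270.8], [0.0, 462.7, 202.3], [0.0, 0.0, 1.0]] [[-0.002, -1.0, 0.019, 0.01], [-0.995, 0.001, -0.098, 0.553], [0.098, -0.019, -0.995, 0.956], [0.0, 0.0, 0.0, 1.0]]
large_pot [([315.6, 245.1], 0.9)] [([311.8, 243.1], 0.88)]
medium_pot [([140.4, 233.3], 0.85)] [([149.4, 232.6], 0.57)]
small_pot [([234.9, 180.1], 0.61)] [([234.5, 182.7], 0.68)]
tin [([384.8, 200.6], 0.77)] [([378.5, 201.5], 0.83)]
side [[425.3, 0.0, 283.8], [0.0, 425.3, 210.3], [0.0, 0.0, 1.0]] [[0.991, -0.137, 0.005, -0.555], [-0.084, -0.634, -0.769, 0.105], [0.109, 0.761, -0.639, 0.783], [0.0, 0.0, 0.0, 1.0]]
large_pot [([240.5, 269.3], 0.93)] [([240.8, 278.7], 0.81)]
medium_pot [([234.5, 154.8], 0.67)] [([237.5, 166.6], 0.65)]
small_pot [([295.4, 194.8], 0.55)] [([295.2, 213.4], 0.67)]
tin [([302.9, 329.0], 0.65)] [([304.6, 342.7], 0.95), ([295.7, 211.4], 0.23)]
0.9 [ 0.19197342 -0.62101742  0.25029008] [9.88779510e-01 1.49382327e-01 2.97633936e-06 1.54843599e-05] 0.08546708092508284 [ 1.17321676  0.38287477  0.0438919   1.5978899  -0.01787092  1.16118858
 -0.0498577 ]
```

View pics/top0.png

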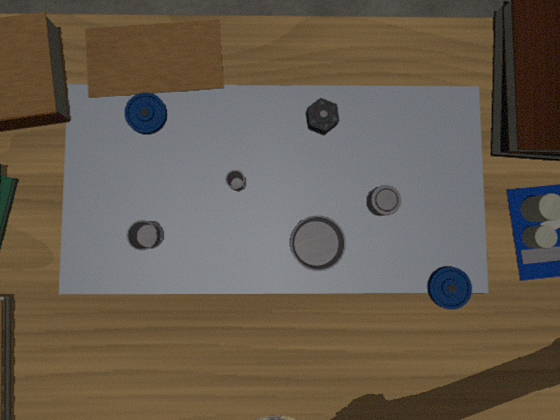

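View pics/side0.png

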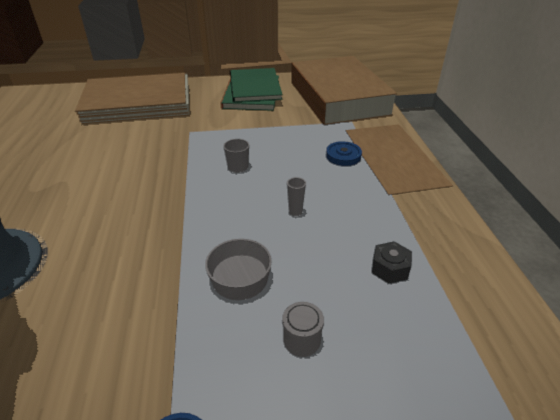

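The networks agree with the pictures. In the top view the large pot is at about (317,243), medium (146,235), small (236,181) and tin (385,200). Next I'll triangulate and overlay the model rims.

```bash
cat > h.py <<'E'
from bench import *
import cv2,numpy as np
from scipy.optimize import least_squares
P={c:camera_params(c) for c in("top","side")}
DIM={"large_pot":(.058,.050,.045),"medium_pot":(.031,.026,.062),"small_pot":(.020,.015,.078),"tin":(.0315,.0315,.059)}
def proj(c,X):
    X=np.atleast_2d(X);T=P[c]["camera_from_world"];q=(X@T[:3,:3].T+T[:3,3])@P[c]["K"].T
    return q[:,:2]/q[:,2:]
def tri(obs):
    # obs: list (cam, pix, z); solve xy
    return least_squares(lambda p:np.concatenate([(proj(c,[p[0],p[1],z])[0]-px) for c,px,z in obs]),[.5,0],loss="soft_l1")
def circ(x,y,z,r):
    a=np.linspace(0,2*np.pi,60);return np.c_[x+r*np.cos(a),y+r*np.sin(a),0*a+z]
def overlay(c,im,poses,name,k=4,pad=32):
    tiles=[]
    for n,(x,y) in poses.items():
        R,f,h=DIM[n];m=proj(c,[x,y,h/2])[0];x0,y0=(m-pad).astype(int).clip(0)
        cr=cv2.resize(im[y0:y0+2*pad,x0:x0+2*pad,::-1].copy(),None,fx=k,fy=k,interpolation=cv2.INTER_CUBIC)
        for r,z,col in((R,h,(0,255,0)),(f,0,(0,0,255))):
            pts=((proj(c,circ(x,y,z,r))-[x0,y0]+.5)*k).astype(np.int32)
            cv2.polylines(cr,[pts],True,col,1)
        cr=cv2.copyMakeBorder(cr,0,2*pad*k-cr.shape[0],0,2*pad*k-cr.shape[1],cv2.BORDER_CONSTANT)
        tiles.append(cr)
    return np.hstack(tiles)
E
python3 - <<'E'
from h import *
ims={c:cv2.imread(f"pics/{c}0.png")[:,:,::-1] for c in P}
A={"large_pot":[(315.6,245.1),(311.8,243.1),(240.5,269.3),(240.8,278.7)],"medium_pot":[(140.4,233.3),(149.4,232.6),(234.5,154.8),(237.5,166.6)],
"small_pot":[(234.9,180.1),(234.5,182.7),(295.4,194.8),(295.2,213.4)],"tin":[(384.8,200.6),(378.5,201.5),(302.9,329.0),(304.6,342.7)]}
po={}
for n,a in A.items():
    h=DIM[n][2]
    s=tri([("top",a[0],h/2),("top",a[1],0),("side",a[2],h/2),("side",a[3],0)]);po[n]=s.x;print(n,s.x.round(4),s.fun.round(1))
im=np.vstack([overlay(c,ims[c],po,"",k=3) for c in P])
cv2.imwrite("pics/ov0.png",im)
E
```

```text
large_pot [ 0.4686 -0.0868] [ 0.4 -2.8  3.  -0.7 -1.2 -0.6 -0.7 -1.5]
medium_pot [0.4863 0.2743] [ 3.6  0.8 -1.7  2.   3.3  0.2  1.1 -0.8]
small_pot [0.598  0.0863] [-0.8  0.6  0.7  0.6  0.7  1.3  0.4 -3. ]
tin [ 0.5581 -0.2321] [-0.8 -0.7  1.9 -0.2  0.4  1.1 -2.  -1.5]
```

View pics/ov0.png

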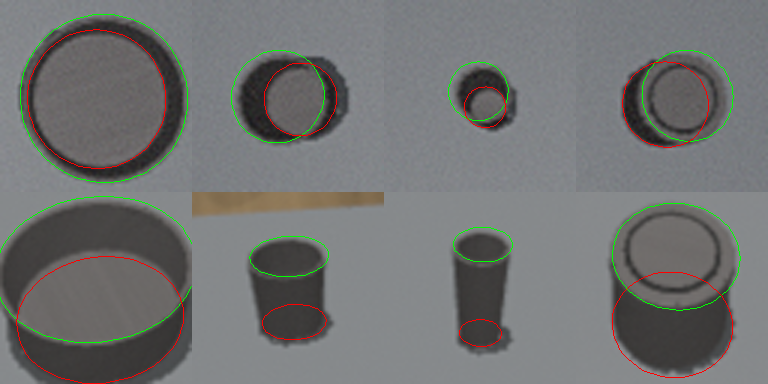

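```bash
cat >> h.py <<'E'
WALL={"large_pot":(.054,.048),"medium_pot":(.028,.0235),"small_pot":(.017,.012)}
def ov2(c,im,poses,k=5,pad=30,base=None):
    t=[]
    for n,(x,y) in poses.items():
        b=(base or {}).get(n,0)
        R,f,h=DIM[n];m=proj(c,[x,y,b+h/2])[0];x0,y0=(m-pad).astype(int).clip(0)
        cr=cv2.resize(im[y0:y0+2*pad,x0:x0+2*pad,::-1].copy(),None,fx=k,fy=k,interpolation=cv2.INTER_CUBIC)
        L=[(R,h,(0,255,0)),(f,0,(0,0,255))]
        if n in WALL: L+=[(WALL[n][0],h,(255,255,0)),(WALL[n][1],.01,(0,255,255))]
        for r,z,col in L:
            cv2.polylines(cr,[((proj(c,circ(x,y,b+z,r))-[x0,y0]+.5)*k).astype(np.int32)],True,col,1)
        t.append(cr)
    return np.hstack(t)
E
python3 - <<'E'
from h import *
ims={c:cv2.imread(f"pics/{c}0.png")[:,:,::-1] for c in P}
po={"large_pot":(.4686,-.0868),"medium_pot":(.4863,.2743),"small_pot":(.598,.0863)}
cv2.imwrite("pics/ov1.png",np.vstack([ov2(c,ims[c],po,k=4) for c in P]))
for n,(x,y) in po.items():
    h=DIM[n][2]
    for pos in ((x,y,h),):
        out=[]
        for a in np.arange(-3,3.2,.3):
            q=inverse_kinematics([x,y,h+.1],[np.cos(a/2),np.sin(a/2),0,0])
            if q is not None: out.append((round(a,1),np.round(q[[0,4,6]],2).tolist()))
        print(n,out)
E
```

```text
large_pot [(np.float64(-3.0), [0.73, 0.22, 1.63]), (np.float64(-2.7), [1.16, 0.55, 1.66]), (np.float64(-2.4), [1.16, 0.55, 1.96]), (np.float64(-2.1), [1.16, 0.55, 2.26]), (np.float64(-1.8), [-1.02, -0.71, -2.61]), (np.float64(-1.5), [-1.02, -0.71, -2.31]), (np.float64(-1.2), [0.37, 0.08, -2.74]), (np.float64(-0.9), [0.41, 0.09, -2.45]), (np.float64(-0.6), [0.43, 0.1, -2.16]), (np.float64(-0.3), [0.46, 0.11, -1.87]), (np.float64(-0.0), [0.49, 0.12, -1.58]), (np.float64(0.3), [0.51, 0.13, -1.28]), (np.float64(0.6), [0.53, 0.14, -0.99]), (np.float64(0.9), [0.56, 0.14, -0.7]), (np.float64(1.2), [0.58, 0.15, -0.4]), (np.float64(1.5), [0.6, 0.16, -0.11]), (np.float64(1.8), [0.62, 0.17, 0.18]), (np.float64(2.1), [0.64, 0.18, 0.48]), (np.float64(2.4), [0.66, 0.18, 0.77]), (np.float64(2.7), [0.69, 0.2, 1.06]), (np.float64(3.0), [0.74, 0.22, 1.34])]
medium_pot [(np.float64(-3.0), [0.3, 0.58, 0.67]), (np.float64(-2.7), [0.25, 0.52, 1.02]), (np.float64(-2.4), [0.37, 0.69, 1.19]), (np.float64(-2.1), [0.37, 0.69, 1.49]), (np.float64(-1.8), [0.37, 0.69, 1.79]), (np.float64(-1.5), [0.37, 0.69, 2.09]
[... 756 characters left out ...]
.69, 0.74, 1.86]), (np.float64(-1.8), [0.69, 0.74, 2.16]), (np.float64(-1.5), [0.69, 0.74, 2.46]), (np.float64(-1.2), [-1.14, -0.89, -2.28]), (np.float64(-0.9), [-1.06, -0.67, -2.14]), (np.float64(-0.6), [0.23, 0.26, -2.58]), (np.float64(-0.3), [0.31, 0.31, -2.32]), (np.float64(-0.0), [0.35, 0.34, -2.04]), (np.float64(0.3), [0.37, 0.36, -1.76]), (np.float64(0.6), [0.39, 0.38, -1.47]), (np.float64(0.9), [0.4, 0.39, -1.18]), (np.float64(1.2), [0.39, 0.37, -0.87]), (np.float64(1.5), [0.38, 0.36, -0.56]), (np.float64(1.8), [0.39, 0.37, -0.27]), (np.float64(2.1), [0.4, 0.38, 0.03]), (np.float64(2.4), [0.41, 0.39, 0.32]), (np.float64(2.7), [0.43, 0.41, 0.61]), (np.float64(3.0), [0.44, 0.42, 0.9])]
```

View pics/ov1.png

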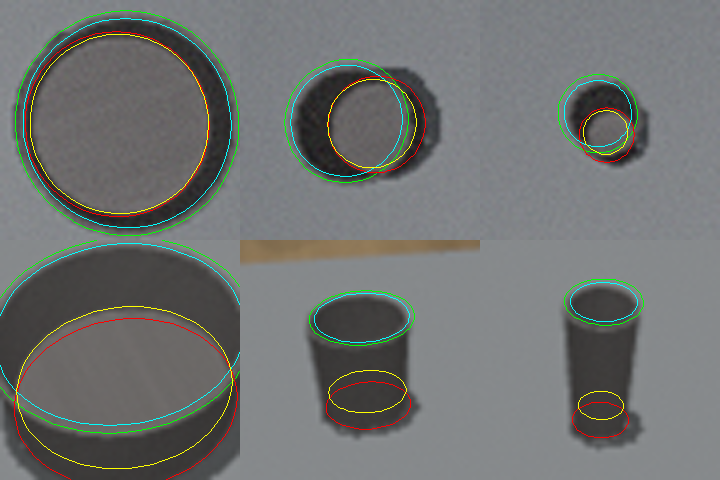

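The overlays fit within about 2 mm; the medium and small pots sit about 1 mm toward -y of the estimates. Now I'll pick the medium pot.

```bash
cat >> h.py <<'E'
def Q(a): return [np.cos(a/2),np.sin(a/2),0,0]
def st(m=""):
    print(m,"t",round(float(read_time_s()),2),"tcp",np.round(read_eef_pos(),4),"gap",round(float(read_finger_gap()),4),"F",np.round(read_ft_force(),1))
E
python3 - <<'E'
from h import *
x,y=.4863,.273;q=Q(1.8)
move_ptp([x,y,.20],q);st()
movel([x,y,.052],q,speed=.15);st()
move_gripper(.05,40);st("closed")
movel([x,y,.20],q,speed=.15);st("lift")
for c in P: cv2.imwrite(f"pics/{c}1.png",read_camera(c)[:,:,::-1])
cv2.imwrite("pics/g1.png",np.hstack([cv2.imread("pics/top1.png")[:400,:400],cv2.imread("pics/side1.png")[:400,100:500]]))
E
```

```text
t 4.19 tcp [0.487  0.272  0.1998] gap 0.0854 F [-1.3  0.5  0.9]
 t 5.33 tcp [0.487  0.2737 0.053 ] gap 0.0855 F [-0.2 -0.4 -0.7]
closed t 5.69 tcp [0.4861 0.2736 0.0535] gap 0.0605 F [-1.8 -1.5  6.5]
lift t 6.83 tcp [0.4857 0.2723 0.1988] gap 0.0607 F [ 1.  -0.7 -2.2]
```

View pics/g1.png

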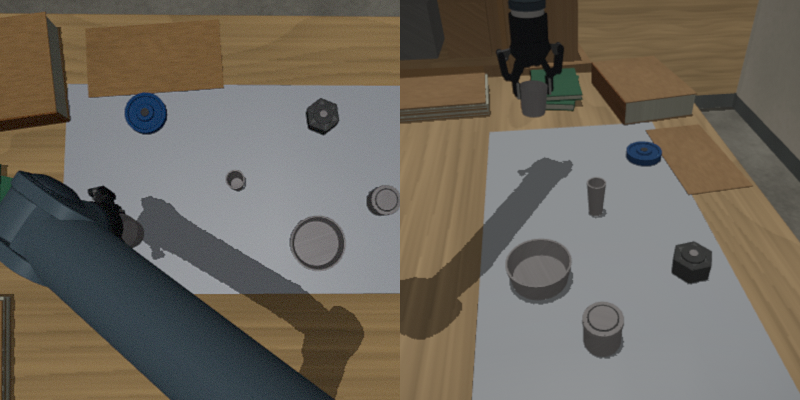

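Pot held and upright: the gap is 60.5 mm and the load about 2.2 N, which matches 0.22 kg. Placing it in the large pot.

Run:
```python
from h import *
x,y=.4686,-.0868;q=Q(1.8)
move_ptp([x,y,.20],q);st()
movel([x,y,.085],q,speed=.15);st()
movel([x,y,.066],q,speed=.05);st()
z=.066
while z>.060:
    z-=.001;movel([x,y,z],q,speed=.03);f=read_ft_force()
    if f[2]>1.5: break
st("down")
for c in ("side",): cv2.imwrite(f"pics/{c}2.png",read_camera(c)[:,:,::-1])
cv2.imwrite("pics/g2.png",cv2.resize(cv2.imread("pics/side2.png")[150:350,100:400],None,fx=2.5,fy=2.5))
```

```text
t 8.28 tcp [ 0.469  -0.0853  0.2003] gap 0.0609 F [ 0.5 -0.  -1.1]
 t 9.19 tcp [ 0.4696 -0.0863  0.0857] gap 0.0608 F [ 0.7 -0.6 -2.4]
 t 9.72 tcp [ 0.4683 -0.0867  0.0657] gap 0.0608 F [ 0.3 -0.5 -2. ]
down t 10.47 tcp [ 0.4687 -0.0869  0.0636] gap 0.0603 F [-2.3 -0.8  4.9]
```

View pics/g2.png

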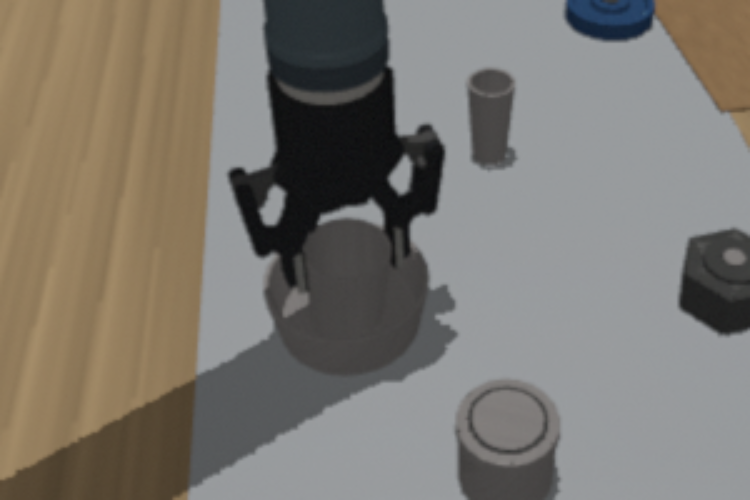

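Contact came at TCP z = 0.0636, as expected, so the pot is on the floor. In the crop it stands inside the large pot at about (345,290). Next: release, pick the small pot, then look at everything.

Run:
```python
from h import *
x,y=.4686,-.0868;q=Q(1.8)
move_gripper(.074);st("open")
movel([x,y,.20],q,speed=.15);st("up")
x,y=.598,.085
move_ptp([x,y,.20],q);move_gripper(.06);st()
movel([x,y,.074],q,speed=.12);st()
move_gripper(.025,30);st("closed")
movel([x,y,.22],q,speed=.12);st("lift")
ims={c:read_camera(c) for c in P}
for c in P: cv2.imwrite(f"pics/{c}3.png",ims[c][:,:,::-1])
print([(c,n,[(np.round(d["at"],1).tolist(),round(d["confidence"],2)) for d in look_for(c,n)][:2],[(np.round(d["at"],1).tolist(),round(d["confidence"],2)) for d in tip_of(c,n)][:2]) for c in P for n in("large_pot","medium_pot")])
b={"large_pot":0,"medium_pot":.01}
o=np.vstack([ov2(c,ims[c],{"large_pot":(.4686,-.0868),"medium_pot":(.4686,-.0868)},k=4,pad=32,base=b) for c in P])
s=cv2.resize(cv2.imread("pics/side3.png"),None,fx=.5,fy=.5)
cv2.imwrite("pics/g3.png",o);cv2.imwrite("pics/g3s.png",cv2.imread("pics/side3.png"))
```

```text
open t 10.82 tcp [ 0.4688 -0.0868  0.063 ] gap 0.0741 F [ 1.3 -0.7 -0.1]
up t 11.88 tcp [ 0.4678 -0.0869  0.1991] gap 0.0739 F [-0.1  0.6 -0.1]
 t 13.04 tcp [0.598  0.0829 0.2   ] gap 0.0602 F [-0.7  0.3 -0.1]
 t 14.24 tcp [0.5988 0.0854 0.075 ] gap 0.06 F [-0.5  0.3  0.7]
closed t 14.57 tcp [0.5985 0.0852 0.0752] gap 0.0386 F [-0.2 -0.2  6.4]
lift t 15.93 tcp [0.5974 0.0847 0.2189] gap 0.0383 F [-0.  -0.7 -0.7]
[('top', 'large_pot', [], []), ('top', 'medium_pot', [], []), ('side', 'large_pot', [], [([243.0, 278.3], 0.94)]), ('side', 'medium_pot', [([240.5, 258.2], 0.88)], [([236.2, 274.5], 0.79), ([243.2, 278.8], 0.28)])]
```

View pics/g3.png

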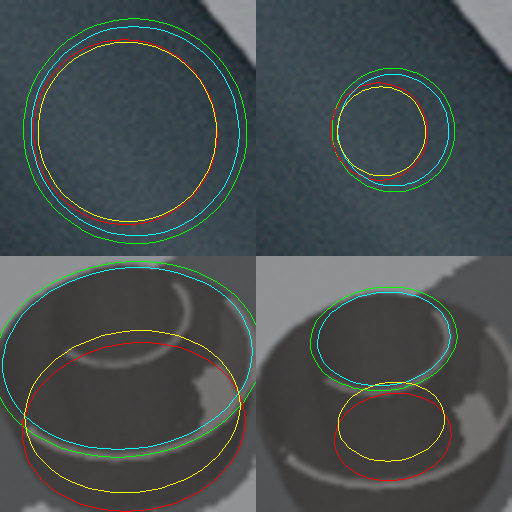

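View pics/g3s.png

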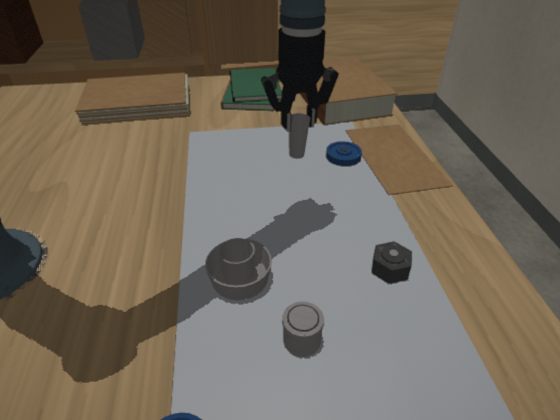

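The medium pot is seated centred in the large one: its rim lies on the modelled circle to about 1 px. The small pot is held at about (297,137), and I'll check its tilt before inserting.

Run:
```python
from h import *
x,y=.4682,-.0870;q=Q(1.8)
move_ptp([x,y,.22],q);st()
movel([x,y,.165],q,speed=.15);st()
im=read_camera("side")
k=5;x0,y0=180,150
cr=cv2.resize(im[y0:y0+120,x0:x0+140,::-1],None,fx=k,fy=k,interpolation=cv2.INTER_CUBIC)
e=np.array(read_eef_pos());b=e[2]-.0752
for bb,n in((b,"small_pot"),(.01,"medium_pot")):
    xx,yy=(e[:2] if n=="small_pot" else (x,y));R,f,h=DIM[n]
    for r,z in((R,h),(f,0)):
        cv2.polylines(cr,[((proj("side",circ(xx,yy,bb+z,r))-[x0,y0]+.5)*k).astype(np.int32)],True,(0,255,0),1)
cv2.imwrite("pics/g4.png",cr)
```

```text
t 17.3 tcp [ 0.4692 -0.0862  0.2207] gap 0.0388 F [ 1.   0.7 -1.5]
 t 17.82 tcp [ 0.4691 -0.0855  0.1653] gap 0.0381 F [-0.2  0.8 -0.4]
```

View pics/g4.png

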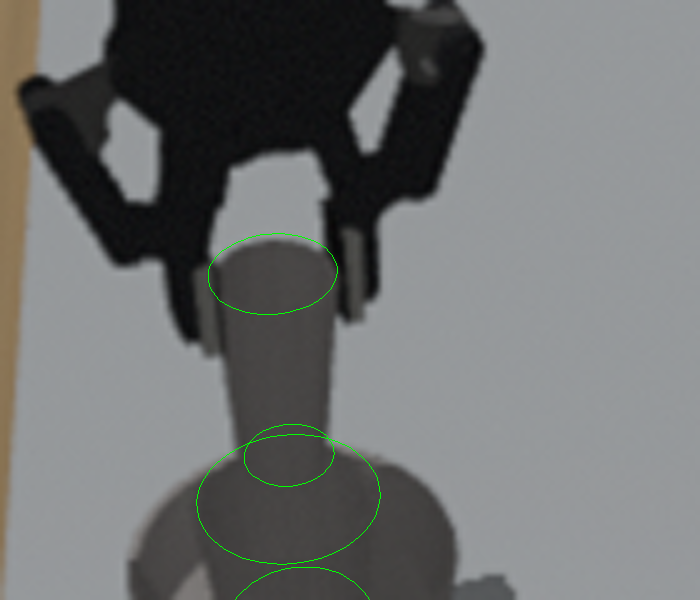

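The held pot is upright, within about 2 mm of the model. Inserting.

Run:
```python
from h import *
x,y=.4682,-.0870;q=Q(1.8)
movel([x,y,.130],q,speed=.1);st()
movel([x,y,.100],q,speed=.05);st()
z=.100
while z>.0935:
    z-=.001;movel([x,y,z],q,speed=.03);f=read_ft_force()
    if f[2]>2.5: break
st("down")
```

```text
t 18.37 tcp [ 0.4683 -0.0869  0.1301] gap 0.0384 F [ 0.6 -0.3 -1.2]
 t 19.12 tcp [ 0.4683 -0.0868  0.1   ] gap 0.0387 F [-0.6 -0.3 -0.6]
down t 20.62 tcp [ 0.4686 -0.0871  0.0951] gap 0.0386 F [-2.3 -0.1  9. ]
```

Contact came at 0.0951, against an expected 0.0952. Releasing and checking.

Run:
```python
from h import *
x,y=.4682,-.0870;q=Q(1.8)
move_gripper(.056);st("open")
movel([x,y,.24],q,speed=.12);st("up")
move_ptp([.45,.30,.30],Q(1.8));pause(.5);st()
ims={c:read_camera(c) for c in P}
for c in P:
    print([(c,n,[(np.round(d["at"],1).tolist(),round(d["confidence"],2)) for d in tip_of(c,n)][:2]) for n in DIM])
po={n:(x,y) for n in("large_pot","medium_pot","small_pot")};po["tin"]=(.5581,-.2321)
o=np.vstack([ov2(c,ims[c],po,k=3,pad=33,base={"medium_pot":.01,"small_pot":.02}) for c in P])
cv2.imwrite("pics/g5.png",o);cv2.imwrite("pics/side5.png",ims["side"][:,:,::-1])
```

```text
open t 20.93 tcp [ 0.4681 -0.087   0.0938] gap 0.0559 F [-0.1  0.1  0.4]
up t 22.3 tcp [ 0.4675 -0.087   0.2392] gap 0.056 F [ 0.6 -0.6 -0.1]
 t 24.26 tcp [0.4501 0.2998 0.3   ] gap 0.0557 F [-1.  -0.3 -0.6]
[('top', 'large_pot', [([314.4, 242.2], 0.86)]), ('top', 'medium_pot', [([316.5, 242.1], 0.62)]), ('top', 'small_pot', [([318.7, 242.1], 0.86)]), ('top', 'tin', [([375.7, 199.6], 0.76)])]
[('side', 'large_pot', [([242.3, 277.1], 0.98)]), ('side', 'medium_pot', [([238.7, 274.5], 0.68)]), ('side', 'small_pot', [([239.1, 271.3], 0.61)]), ('side', 'tin', [([306.7, 339.5], 0.8)])]
```

View pics/g5.png

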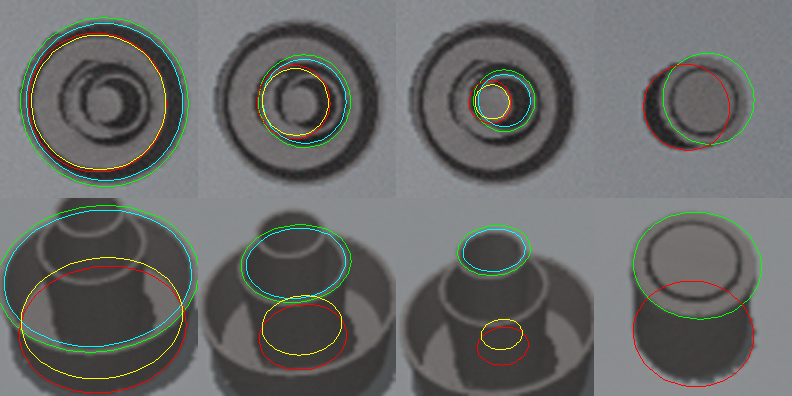

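View pics/side5.png

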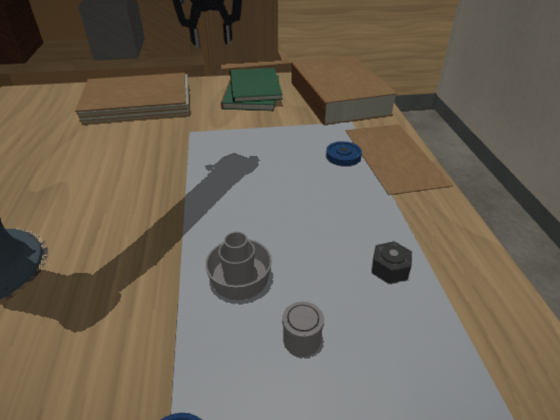

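The final views show all three pots nested and upright, with their rims within 1–2 px of the modelled heights. In the side view the stack is at about (238,265). The tin is unmoved at about (303,328), and the arm is clear. Handing in.

```bash
python3 -c "
from bench import *
sign_off();print(read_time_s())"
```

```text
the job is handed in; nothing more can be done
the job is handed in; nothing more can be done
```

The three pots are nested and the job is handed in: medium inside large, small inside medium, gripper released and arm clear. It took about 24 s of the 64 s allowed, and `sign_off` gave no verdict.

- **Seating:** both pots touched down where the sizes say they should. The medium pot touched with the TCP at 63.6 mm (about 63.5 expected), the small one at 95.1 mm (95.2 expected).
- **Forces:** the highest wrist force I read was about 9 N, as the small pot touched down. I only read it at the ends of moves, so a brief peak in between would not show.
- **Last pictures:** both cameras show the pots upright and roughly concentric, with rims within 1–2 px of the modelled positions.
- **Tin:** it stands where it was in the side picture and was never touched. The network's point for it differed by about 3 px between the first and last pictures. I put that down to network noise, and even as real movement it would be only about 6 mm.

No check failed. The networks missed both nested pots in the top view once, when the arm was covering them.

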